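# Draw the wax spatula and hold it level over the jaw model

### The arm

A 7-joint arm with a two-finger parallel gripper is mounted at the origin on a cart in front of the work surface, level with it; the furniture and walls round the work are solid. World frame = base frame: x ahead of the robot, y to its left, z up, the work surface at z = 0. Lengths are in m, angles in rad, forces in N, time in s.
With the tool pointing down it reaches from about 0.425 to 0.95 m from the base axis. Payload 4.7 kg.
Tool frame: the origin (TCP) lies on the centre line of the jaws, within the pads' length; the fingertips stand robot.nose_length ahead of it and the grasp point (between the pads) lies 8 mm behind it (robot.nose_length is the distance from the TCP to the fingertips, in m); z points along the fingers, y is the line along which they close (so a half turn about z gives the same grasp; the last joint's range is limited). The gripper opens to 85 mm and grips with 20 to 120 N. Pads are 22 mm wide; open, the fingers measure 114 mm over their backs; the gripper's body (76 mm by 85 mm) begins 54 mm behind the grasp point. The pads swing forward as they close: fully open they stand 13 mm farther back than shut.
Start: joints at [1.308, 0.469, -0.049, 1.532, 0.024, 1.141, -0.082], TCP at [0.156, -0.657, 0.242] pointing down, gripper open.
Joint ranges: [-2.59, 2.59], [-0.33, 1.99], [-1.39, 1.29], [0.1, 2.45], [-1.04, 4.18], [0.21, 1.99], [-2.66, 2.66]. Speed limits (rad/s): [2.57, 2.57, 3.14, 3.14, 3.14, 3.14, 3.14].

### API

Orientations are given as [roll, pitch, yaw] about the fixed x, y, z axes, in that order (R = Rz(yaw) Ry(pitch) Rx(roll)).
In Python, from plant import robot gives the robot as it stands. Calls block until the motion is done:
- robot.goto(position, orientation): joint-space move of the TCP to a pose.
- robot.move_straight(position, vel=0.15, attitude=None, contact_N=None): straight line of the TCP; attitude=None keeps the orientation; vel is the mean speed in m/s. With contact_N (N) it stops when the force on the tool has changed by that much, and returns True; else False.
- robot.move_joints(angles): joint-space move.
- robot.grip(opening, strength=None): opening from 0.0 (shut) to 1.0 (fully open); strength is the grip in N (None keeps the last); returns when the fingers have stopped.
- robot.sleep(seconds).
- robot.inverse_kinematics(position, orientation): joint angles nearest the present ones, or None.
- robot.sense(): the state.
- robot.grab_frame(name): name is "scene" or "side" or "wrist"; returns a dict with "image" (400x640x3 uint8, red, green, blue), "range_z" (400x640 float32, m along the optical axis (not along the pixel's ray), 0 where there is no reading), "fx", "fy", "cx", "cy" (pixels), "dist_coeffs" ([k1, k2, p1, p2, k3] as OpenCV has them; the pictures are not rectified), "R" (3x3) and "t" (3): a world point X has camera coordinates R X + t. Camera axes: x right, y down, z forward; pixel columns grow to the right and rows downward; lengths in m; the calibration is good to about 2 mm. A picture is of the moment at which its call begins.
A pose or a line that the arm cannot do raises robot.IKError and nothing moves.
- robot.close_job(): hands the job in; it is judged then, once.
The state is a dict: "t": time; "joint_pos": joint angles; "joint_velocities": joint speeds; "effort": joint torques, N m; "tcp_pos": TCP position; "tcp_rot": TCP orientation; "wrist_force": force on the tool from outside, world axes, zero at the start; "torque": the same for the moment, N m; "opening": opening from 0.0 (shut) to 1.0 (fully open); "gripper_force": force on a finger pad.
Only numpy, scipy, OpenCV 4.12 (cv2) and the standard library are available. Lean on these libraries where they do the work, as an engineer would, in place of code of your own. Each camera call takes 0.05 s, during which the arm holds its last target. There are 200 camera calls.

### The job

Draw the wax spatula (the longest of the three tools, with a steel blade at both ends of its grip) out of the instrument stand, leaving the pen and the pencil standing in it and the plaster jaw model where it lies. Turn the spatula from upright to level and bring the blade end that stood down in the stand over the middle of the jaw model, about 10 cm above its teeth and touching nothing. Finish while still holding it there, level and still; do not put it down or let go.

Things in the scene. Friction and masses are not known exactly. Their poses are not given: they have to be found in the camera images.
- wax_spatula: wax spatula, 166 mm, 40 g, longest tool in the stand (top 184 mm above bench): wooden grip 11 mm thick, 37 to 135 mm from the origin, flat to fingers along its x or y (parallel to the stand's), between two steel blade ends. Origin: tip of the blade end down in the well at the start; +z along the tool, up at the start. Mass centre at 83 mm. 2 mm side play; may lean 4 degrees.
- stand: fixed beech block, 56 x 190 mm in plan, top 78 mm above the bench, on a foot plate 76 x 210 x 8 mm. Three square wells in its top, 15 mm wide, 60 mm deep (floor 18 mm above the bench), in a row along the stand's y axis at y = -70, 0, +70 mm; one tool in each, which in which varies. Origin: centre of the underside; z up.
- pen: ball pen, 145 mm long, about 10 mm thick, standing in another well, its top about 163 mm above the bench; to be left there. It may lean up to 5 degrees. Origin: its lower end; +z along it, upward.
- pencil: pencil, 123 mm long, 7 mm thick, the shortest tool, standing in another well, its top about 141 mm above the bench; to be left there. It may lean up to 8 degrees. Origin: its lower end; +z along it, upward.
- jaw_model: loose white plaster model of a jaw lying on a 5 mm glass plate to the right of the stand, 75 x 67 mm in plan, 32 mm high over the teeth. Origin: centre of its underside; z up. (A second, tan jaw model stands much farther to the right and is not meant.)
There are look-alikes about, which are no part of the job. Several things have the shape of the stand; the one meant has the colours described above.

How it is judged:
By the outcome, as a careful person would: the job done as asked, in the order asked, and still so for the second after the job is handed in, while the arm keeps its last pose, push and grip.
It also fails if it takes over 38 s, if anything falls off the work surface, if the arm or the gripper's body presses on something with over 40 N, if the wrist force passes 120 N, or if a joint passes its speed limit or range.

## Working session

There is one attempt and no reset: what is moved stays moved. The work goes in short steps, each a Python script; the robot and the scene stay as the last script left them, time stands still between calls to the robot, and variables do not carry over. Pictures are saved under pics/ and viewed, at most 10 in all, crops included, and the job is handed in when it is done.

```bash
ls; mkdir -p pics
python3 - <<'E'
from plant import robot
import cv2,numpy as np
print(robot.nose_length); s=robot.sense(); print(s)
for n in("scene","side"):
    f=robot.grab_frame(n); cv2.imwrite(f"pics/{n}0.png",f["image"][:,:,::-1]); np.savez(f"{n}0.npz",**f)
    print(n,f["fx"],f["cx"],f["dist_coeffs"],(-np.array(f["R"]).T@f["t"]),np.array(f["R"])[2], (f["range_z"]>0).mean())
E
```

```text
pics
0.011
{'t': 0.0, 'joint_pos': array([ 1.30811423,  0.46947861, -0.048594  ,  1.53368755,  0.02409487,
        1.14099375, -0.0822893 ]), 'joint_velocities': array([-8.35419079e-04, -1.00924070e-03,  1.18469206e-03, -5.26624974e-05,
        7.20847530e-04, -2.52673524e-04, -4.68065054e-04]), 'effort': array([-7.52373544e-04, -5.10315371e+01, -4.73683281e-02, -2.37718892e+01,
        1.05400870e-02,  7.59949529e-03,  2.74636847e-07]), 'tcp_pos': array([ 0.15625204, -0.65609134,  0.24123903]), 'tcp_rot': array([-3.13961199e+00,  6.80477228e-05,  2.33821381e-01]), 'wrist_force': array([0.08155004, 0.13473101, 0.02187648]), 'torque': array([-0.00530665,  0.00452899,  0.01899476]), 'gripper_force': 0.0, 'opening': 1.000161569053154}
scene 459.0262457546271 315.6785989984058 [-0.10128233  0.          0.          0.          0.        ] [-0.18679508  0.70617462  0.71521554] [ 0.62564681 -0.53799457 -0.56491407] 0.99583203125
side 499.4567443591733 318.9372460801505 [-0.1393618  0.         0.         0.         0.       ] [0.12663739 1.05536876 0.90275182] [ 0.32795125 -0.71242411 -0.62040299] 0.995953125
```

View pics/scene0.png

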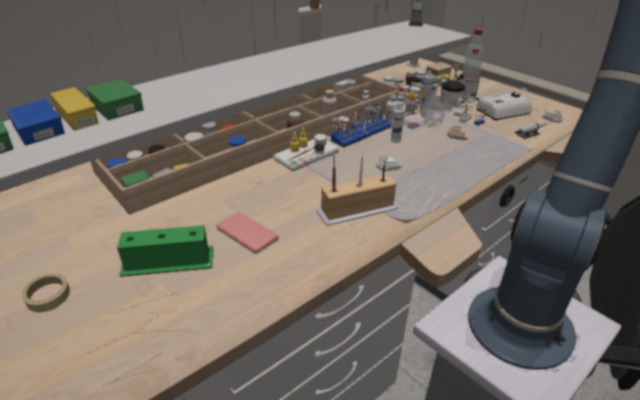

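View pics/side0.png

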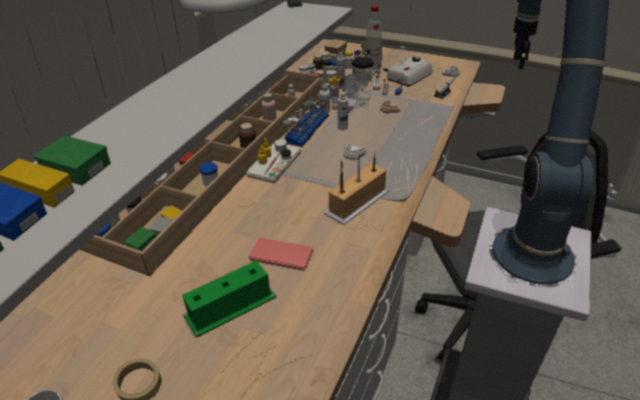

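The beech stand is at scene (358,198) / side (357,190), with three tools. The white jaw is at scene (388,162) / side (354,152). I'll enlarge both regions.

```bash
cat > h.py <<'E'
import numpy as np,cv2
def K(f): return np.array([[f["fx"],0,f["cx"]],[0,f["fy"],f["cy"]],[0,0,1.]])
def ray(f,uv):
    p=cv2.undistortPoints(np.array(uv,float).reshape(-1,1,2),K(f),f["dist_coeffs"]).reshape(-1,2)
    R=np.array(f["R"]); d=np.c_[p,np.ones(len(p))]@R
    return -R.T@np.array(f["t"]),d      # d has unit optical-axis component
def onplane(f,uv,z):
    c,d=ray(f,uv); return c+d*((z-c[2])/d[:,2])[:,None]
def tri(fs,uvs):
    A=np.zeros((3,3));b=np.zeros(3);L=[]
    for f,uv in zip(fs,uvs):
        c,d=ray(f,[uv]);d=d[0]/np.linalg.norm(d[0]);P=np.eye(3)-np.outer(d,d);A+=P;b+=P@c;L.append((P,c))
    x=np.linalg.solve(A,b); return x,[np.linalg.norm(P@(x-c)) for P,c in L]
def cloud(f):
    v,u=np.mgrid[0:400,0:640]; c,d=ray(f,np.c_[u.ravel(),v.ravel()])
    return (c+d*np.array(f["range_z"]).reshape(-1,1)).reshape(400,640,3)
def proj(f,X):
    return cv2.projectPoints(np.atleast_2d(np.array(X,float)),cv2.Rodrigues(np.array(f["R"]))[0],np.array(f["t"],float),K(f),f["dist_coeffs"])[0].reshape(-1,2)
E
python3 - <<'E'
import numpy as np,cv2
from h import *
ims=[]
for n,(u,v) in dict(scene=(310,140),side=(310,135)).items():
    f=dict(np.load(n+"0.npz")); X=cloud(f); im=f["image"][:,:,::-1]
    c=cv2.resize(im[v:v+85,u:u+100],None,fx=6,fy=6,interpolation=cv2.INTER_CUBIC)[:,:400*2]
    for k in range(0,100,10): cv2.putText(c,str(u+k),(k*6,8),0,.3,(0,0,255))
    for k in range(0,85,10): cv2.putText(c,str(v+k),(0,k*6+4),0,.3,(0,0,255))
    ims.append(c)
    hsv=cv2.cvtColor(f["image"],cv2.COLOR_RGB2HSV)
    for px in ([(334,166),(361,158),(383,158),(358,190),(388,162)] if n=="scene" else [(341,160),(358,160),(374,153),(357,200),(354,151)]): print(n,px,X[px[1],px[0]].round(3),hsv[px[1],px[0]])
o=np.hstack(ims); o=cv2.resize(o,(800,int(o.shape[0]*800/o.shape[1])),interpolation=cv2.INTER_AREA) if 0 else o
cv2.imwrite("pics/c1.png",cv2.resize(ims[0],(600,510)));cv2.imwrite("pics/c2.png",ims[1])
E
```

```text
scene (334, 166) [0.527 0.033 0.148] [ 13  35 117]
scene (361, 158) [ 0.507 -0.04   0.153] [ 14  40 141]
scene (383, 158) [ 0.617 -0.259  0.028] [ 15  10 149]
scene (358, 190) [ 0.486 -0.015  0.078] [ 16  90 184]
scene (388, 162) [ 0.584 -0.244  0.033] [ 15  11 141]
side (341, 160) [ 0.629 -0.219  0.005] [ 16  59 122]
side (358, 160) [ 0.507 -0.038  0.145] [25 17 91]
side (374, 153) [ 0.482 -0.103  0.136] [ 14  60 115]
side (357, 200) [0.491 0.008 0.043] [ 14 123  60]
side (354, 151) [ 0.594 -0.245  0.033] [ 23  20 104]
```

View pics/c1.png

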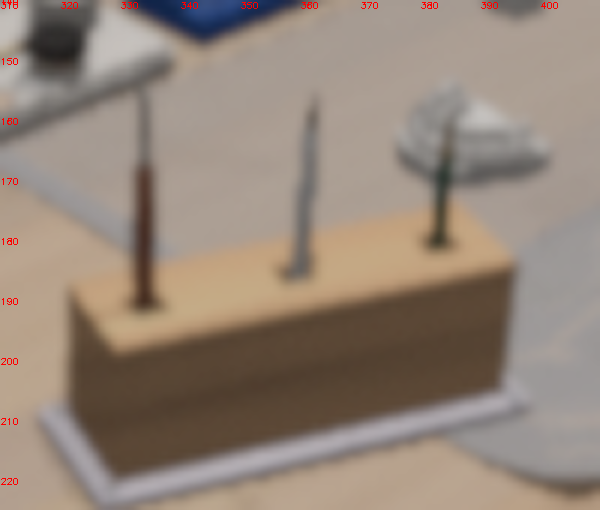

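View pics/c2.png

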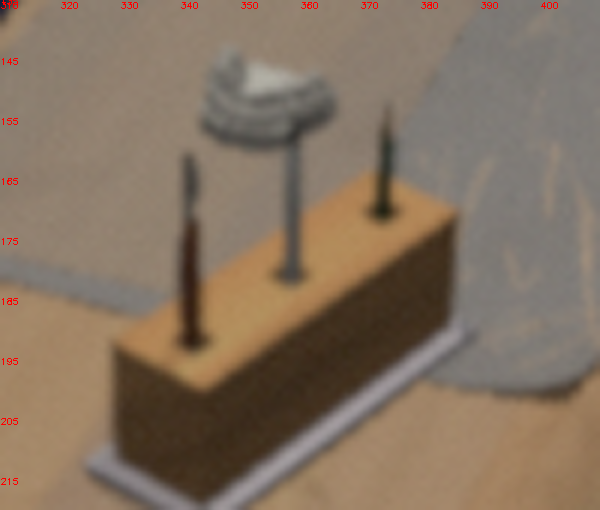

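The brown-gripped spatula stands in the left well: scene tip (334,154), side tip (339,160). The pen is in the middle and the pencil on the right. The jaw is behind, at scene (388,161) / side (353,151).

Run:
```python
import numpy as np,cv2
from h import *
F=[dict(np.load(n+"0.npz")) for n in("scene","side")]
for a,b,l in [((334,154),(339.5,160),'tip'),((333.5,167.5),(340,171.5),'griptop'),((334.5,190),(340.5,191.5),'well'),((361.3,156.5),(358,153),'pen top?'),((383.5,158.5),(373,153),'pencil top?'),
  ((320.3,187.5),(327.5,191.5),'c1'),((328.5,198.5),(342.5,199.5),'c2'),((394.5,183.5),(384,169.5),'c3'),((386,172.5),(370,163),'c4')]:
    x,e=tri(F,[a,b]); print(l,x.round(4),np.round(e,4))
for f,roi in zip(F,[(310,140,100,85),(310,135,100,85)]):
    X=cloud(f); u,v,w,h=roi; P=X[v:v+h,u:u+w].reshape(-1,3)
    m=(abs(P[:,2]-.078)<.006)&(P[:,0]<.65); q=P[m]; 
    r=cv2.minAreaRect(q[:,:2].astype(np.float32)); print('top',m.sum(),np.median(q[:,2]),r)
    t=P[(P[:,2]>.095)&(P[:,1]>.015)&(P[:,0]<.6)]; print('spat',len(t),t.mean(0),t[:,2].max())
    j=P[(P[:,2]>.014)&(P[:,2]<.06)&(np.hypot(P[:,0]-.59,P[:,1]+.245)<.07)]; print('jaw',len(j),j.min(0),j.max(0),cv2.minAreaRect(j[:,:2].astype(np.float32)))
```

```text
tip [0.5376 0.0239 0.1747] [0.0005 0.0005]
griptop [0.5352 0.0264 0.1392] [0.0012 0.0012]
well [0.5358 0.0205 0.0687] [0.0004 0.0004]
pen top? [ 0.5117 -0.0481  0.1564] [0.0037 0.0037]
pencil top? [ 0.4847 -0.1011  0.1375] [0.0014 0.0014]
c1 [0.566  0.0421 0.0728] [0.0024 0.0024]
c2 [0.5144 0.0599 0.0727] [0.0023 0.0023]
c3 [ 0.4551 -0.1218  0.071 ] [0.0022 0.0022]
c4 [ 0.5056 -0.1431  0.071 ] [0.0002 0.0002]
top 928 0.07768044283827652 ((0.5025844573974609, -0.03435509651899338), (0.19457772374153137, 0.06252346932888031), 70.50687408447266)
spat 140 [0.31675833 0.23219106 0.3033258 ] 0.7152155443829911
jaw 220 [ 0.56069767 -0.29541862  0.0141683 ] [ 0.63275679 -0.22485538  0.037725  ] ((0.5969606041908264, -0.2590736746788025), (0.06894155591726303, 0.07021038979291916), 84.68074798583984)
top 808 0.07921399107543414 ((0.5044859647750854, -0.032396383583545685), (0.19351723790168762, 0.062095724046230316), 69.59193420410156)
spat 117 [0.4292529  0.28914446 0.32600838] 0.9027518235179729
jaw 234 [ 0.56671518 -0.29590727  0.01404063] [ 0.63995452 -0.22437724  0.03995492] ((0.6068812012672424, -0.25908124446868896), (0.06532303988933563, 0.07159307599067688), 73.55374908447266)
```

```bash
cat >> h.py <<'E'
from scipy.spatial.transform import Rotation as Ro
Z=np.array([0,0,1.])
lo=np.array([-2.59,-.33,-1.39,.1,-1.04,.21,-2.66]);hi=np.array([2.59,1.99,1.29,2.45,4.18,1.99,2.66])
def Rg(a,h,flip=0):
    z=np.sin(a)*h-np.cos(a)*Z; y=np.cross(Z,h)*(-1 if flip else 1); return np.c_[np.cross(y,z),y,z]
def rpy(R): return list(Ro.from_matrix(R).as_euler('xyz'))
E
cat > s.py <<'E'
from plant import robot
from h import *
def ik(g,R):
    q=robot.inverse_kinematics(list(g+.008*R[:,2]),rpy(R))
    return None if q is None else (np.array(q),min(np.min(q-lo),np.min(hi-q)))
sx=np.array([.945,-.327,0]);sx/=np.linalg.norm(sx); w=np.array([.532,.028,0]); jaw=np.array([.603,-.260,.137])
d=.112; res=[]
for a in np.radians([30,45,60,75,90]):
  for hs,h in (('+x',sx),('-y',np.cross(sx,Z)),('+y',np.cross(Z,sx))):
    for flip in (0,1):
      R=Rg(a,h,flip); g=w+Z*.13
      A=[ik(g,R),ik(g-.1*R[:,2],R),ik(g+.16*Z,R)]
      if any(x is None for x in A): continue
      ma=min(x[1] for x in A)
      for psi in np.radians(np.arange(0,360,30)):
        t=np.array([np.cos(psi),np.sin(psi),0])
        for roll in np.radians(np.arange(0,360,30)):
          Q=Ro.from_rotvec(roll*t).as_matrix()@np.c_[Z,np.cross(t,Z),t]  # maps z->t
          Rf=Q@R
          if Rf[2,2]>.05: continue
          b=ik(jaw+t*d,Rf); c=ik(jaw+t*d+.15*Z,Rf)
          if b is None or c is None: continue
          res.append((min(ma,b[1],c[1]),np.abs(b[0]-A[2][0]).max(),np.degrees(a),hs,flip,np.degrees(psi),np.degrees(roll),Rf[:,2].round(2),b[0].round(2),A[0][0].round(2)))
res.sort(key=lambda r:-r[0]+.1*r[1])
print(len(res))
for r in res[:14]: print(*[x.round(2) if isinstance(x,float) else x for x in r])
E
python3 s.py
```

```text
908
0.37 1.77 30.0 +y 1 90.0 90.0 [ 0.16 -0.87 -0.47] [ 0.01  0.68 -0.34  1.97  1.37  1.37 -1.43] [ 0.7   0.49 -0.71  2.07 -0.35  0.58  0.03]
0.36 1.82 30.0 +y 1 120.0 150.0 [ 0.15 -0.91 -0.38] [ 0.03  0.69 -0.39  2.09  1.41  1.48 -0.41] [ 0.7   0.49 -0.71  2.07 -0.35  0.58  0.03]
0.31 1.44 30.0 -y 0 240.0 270.0 [ 0.29  0.83 -0.47] [ 1.14  0.92 -0.48  1.46 -0.59  1.38  0.3 ] [ 0.26  0.69 -0.86  1.82  0.82  1.43 -1.29]
0.31 1.71 45.0 +y 1 90.0 120.0 [-0.13 -0.71 -0.69] [ 0.15  0.68 -0.42  1.75  1.    1.39 -0.69] [ 0.84  0.59 -0.75  2.1  -0.73  0.6   0.48]
0.31 1.73 45.0 +y 1 60.0 90.0 [-0.15 -0.73 -0.67] [ 0.12  0.76 -0.37  1.6   1.01  1.44 -1.35] [ 0.84  0.59 -0.75  2.1  -0.73  0.6   0.48]
0.31 1.88 45.0 +y 1 120.0 150.0 [-0.05 -0.84 -0.53] [ 0.05  0.65 -0.35  1.96  1.16  1.4  -0.2 ] [ 0.84  0.59 -0.75  2.1  -0.73  0.6   0.48]
0.31 1.93 30.0 -y 0 240.0 300.0 [ 0.51  0.7  -0.49] [ 1.31  0.88 -0.65  1.65 -0.64  1.06  0.8 ] [ 0.26  0.69 -0.86  1.82  0.82  1.43 -1.29]
0.26 1.43 30.0 -y 0 90.0 210.0 [ 0.49 -0.87 -0.09] [-0.42  0.81  0.14  2.19  1.74  1.35  0.3 ] [ 0.26  0.69 -0.86  1.82  
[... 325 characters left out ...]
[ 0.23 -0.71 -0.67] [ 0.08  0.55 -0.34  2.01  1.3   1.07 -1.3 ] [ 0.84  0.59 -0.75  2.1  -0.73  0.6   0.48]
0.31 2.08 45.0 +y 1 120.0 120.0 [ 0.24 -0.68 -0.69] [ 0.28  0.51 -0.54  2.13  1.36  1.08 -0.62] [ 0.84  0.59 -0.75  2.1  -0.73  0.6   0.48]
0.31 2.14 30.0 -y 0 90.0 240.0 [ 0.38 -0.87 -0.33] [-0.25  0.67 -0.05  2.12  1.58  1.24  1.01] [ 0.26  0.69 -0.86  1.82  0.82  1.43 -1.29]
0.31 2.26 45.0 +y 1 60.0 60.0 [ 0.11 -0.88 -0.46] [ 0.02  0.75 -0.32  1.8   1.34  1.41 -1.98] [ 0.84  0.59 -0.75  2.1  -0.73  0.6   0.48]s.py:12: UserWarning: Gimbal lock detected. Setting third angle to zero since it is not possible to uniquely determine all angles.
  A=[ik(g,R),ik(g-.1*R[:,2],R),ik(g+.16*Z,R)]
```

```bash
sed -i 's/^for r in res\[:14\].*//' s.py
cat >> s.py <<'E'
res=[r for r in res if r[3]!='+y' and r[2]>40 and 180<=r[5]<=330 and r[7][2]<-.3]
print(len(res))
for r in res[:12]: print(*[x.round(2) if isinstance(x,float) else x for x in r])
f=dict(np.load("scene0.npz"));X=cloud(f).reshape(-1,3)
for y in np.arange(-.6,-.1,.05): print(round(y,2),[ (lambda q: round(float(np.percentile(q,98)),3) if len(q) else None)(X[(abs(X[:,1]-y)<.025)&(abs(X[:,0]-x)<.025)&(X[:,2]<.5),2]) for x in np.arange(.35,.85,.05)])
E
python3 -W ignore s.py
```

```text
Traceback (most recent call last):
  File "s.py", line 21, in <module>
    b=ik(jaw+t*d,Rf); c=ik(jaw+t*d+.15*Z,Rf)
  File "s.py", line 4, in ik
    q=robot.inverse_kinematics(list(g+.008*R[:,2]),rpy(R))
ValueError: time passes only in moves, steps and waits
```

```bash
python3 -W ignore - <<'E'
from plant import robot
from h import *
try:
    robot.move_straight([0.156,-.657,.36],vel=.3)
    robot.goto([.46,.05,.38],[np.pi,0,0.])
except Exception as e: print(repr(e))
s=robot.sense(); print(s["t"],s["tcp_pos"],s["joint_pos"].round(2))
f=robot.grab_frame("wrist"); np.savez("w1.npz",**f); cv2.imwrite("pics/w1.png",f["image"][:,:,::-1])
R=np.array(f["R"]); print(-R.T@f["t"],R[2])
E
```

```text
3.3583 [0.46027906 0.0490919  0.37993446] [ 0.74  0.09 -0.99  1.77  0.08  1.33 -1.84]
[0.54071368 0.04899073 0.51269893] [-0.31582172  0.001983   -0.94881648]
```

View pics/w1.png

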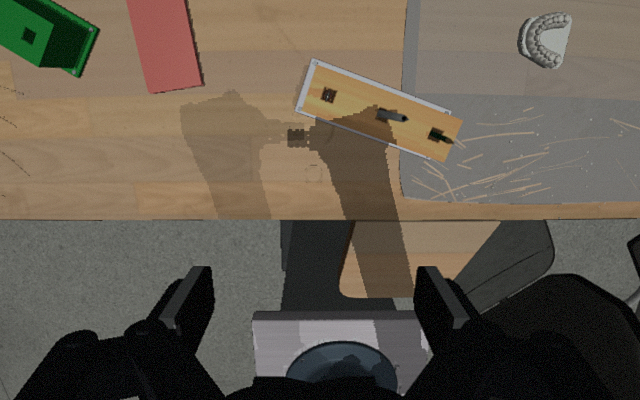

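The wrist view is clear: spatula well at (329,96), pen at (390,115), pencil at (440,135), white jaw at (545,40). Next I'll measure from this view and rerun a smaller plan search.

```bash
cat > m.py <<'E'
from h import *
f=dict(np.load("w1.npz"));X=cloud(f);im=f["image"]
z=X[:,:,2]
m=((abs(z-.078)<.006)&(X[:,:,0]>.4)&(X[:,:,1]<.1)&(X[:,:,1]>-.2)).astype(np.uint8)
c=max(cv2.findContours(m,0,2)[0],key=cv2.contourArea); print('zmed',np.median(z[m>0]))
r=cv2.minAreaRect(onplane(f,c.reshape(-1,2),.078)[:,:2].astype(np.float32)); print('stand',r)
P=onplane(f,[(329,96),(390,115),(437,133)],.078);print(P.round(4), 'axis',(P[0]-P[2])/np.linalg.norm(P[0]-P[2]))
q=X[70:120,305:350].reshape(-1,3); q=q[(q[:,2]>.09)&(q[:,2]<.2)]; 
for l in np.arange(.1,.19,.02):
    k=q[abs(q[:,2]-l)<.01]; print('spat',l.round(2),len(k),k.mean(0).round(4) if len(k) else '')
j=((z>.012)&(z<.06)&(X[:,:,1]<-.18)&(X[:,:,0]>.54)&(X[:,:,0]<.68)).astype(np.uint8)
c=max(cv2.findContours(j,0,2)[0],key=cv2.contourArea); pts=X[j>0]
print('jaw',cv2.boundingRect(c),cv2.minAreaRect(onplane(f,c.reshape(-1,2),.02)[:,:2].astype(np.float32)),np.percentile(pts[:,2],99))
# spatula from three views
F=[dict(np.load(n+"0.npz")) for n in("scene","side")]
p=proj(f,[[.5376,.0239,.18],[.532,.028,.13],[.532,.028,.078]]);print('pred px',p)
o=cv2.resize(im[60:170,280:480,::-1],None,fx=4,fy=4,interpolation=cv2.INTER_CUBIC); cv2.imwrite("pics/w1c.png",o)
E
python3 m.py
```

```text
zmed 0.0790679683878481
stand ((0.5032956004142761, -0.033623531460762024), (0.19098876416683197, 0.05627290531992912), 70.67237854003906)
[[ 0.5251  0.0317  0.078 ]
 [ 0.5032 -0.0423  0.078 ]
 [ 0.482  -0.102   0.078 ]] axis [0.30705585 0.9516915  0.        ]
spat 0.1 0 
spat 0.12 5 [0.5315 0.0367 0.1212]
spat 0.14 40 [0.5286 0.0373 0.1448]
spat 0.16 15 [0.5289 0.0372 0.1597]
spat 0.18 22 [0.529  0.0377 0.18  ]
jaw (519, 11, 53, 58) ((0.6037038564682007, -0.25739333033561707), (0.06990987807512283, 0.07374865561723709), 85.23794555664062) 0.03669051371054198
pred px [[342.27052822  86.01725554]
 [334.61669011  91.0892101 ]
 [332.22053338  90.0518002 ]]
```

View pics/w1c.png

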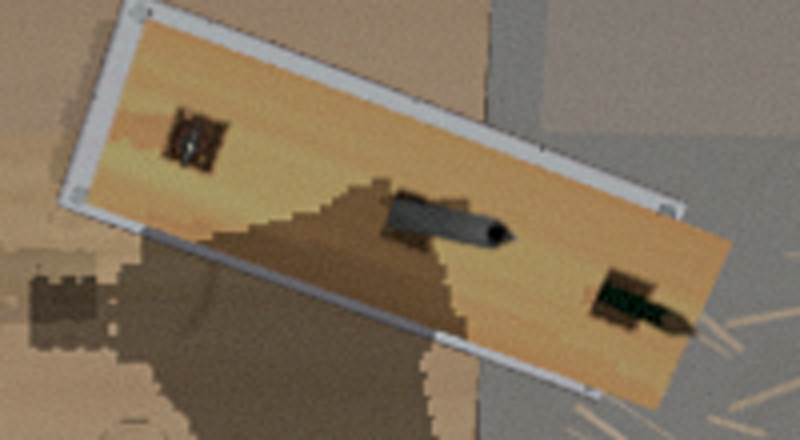

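The crop confirms it: the spatula stands upright in its well near (328,96), and the pen and pencil lean away from it.

```bash
sed -i 's/^sx=.*/sx=np.array([.944,-.331,0]);sx\/=np.linalg.norm(sx); w=np.array([.528,.035,0]); jaw=np.array([.6037,-.258,.139])/; s/radians(\[30,45,60,75,90\])/radians([50,65,80])/; s/(.+y.,np.cross(Z,sx))//; s/np.arange(0,360,30)):$/np.arange(0,360,30)):/; s/for psi in np.radians(np.arange(0,360,30))/for psi in np.radians(np.arange(180,331,30))/; s/Rf\[2,2\]>.05/Rf[2,2]>-.4/; s/; c=ik.*$//; s/ or c is None//; s/,c\[1\]//' s.py
sed -i '/^f=dict/,$d' s.py
python3 -W ignore s.py
python3 - <<'E'
from h import *
f=dict(np.load("w1.npz")); print(onplane(f,[(327.7,96)],.13),onplane(f,[(327.7,96)],.17))
E
```

```text
125
125
0.07 0.98 50.0 -y 0 240.0 240.0 [-0.18  0.85 -0.5 ] [ 1.05  1.08 -0.66  1.16 -0.18  1.77 -0.36] [ 0.2   0.94 -1.02  1.73  0.99  1.9  -1.5 ]
0.07 1.13 50.0 -y 1 240.0 240.0 [-0.18  0.85 -0.5 ] [ 1.23  1.29 -1.19  1.14  0.18  1.79  2.46] [ 0.19  0.93 -1.    1.73  0.98  1.89  1.65]
0.07 1.18 50.0 -y 0 240.0 270.0 [ 0.1   0.68 -0.72] [ 1.18  0.9  -0.72  1.43 -0.14  1.32 -0.02] [ 0.2   0.94 -1.02  1.73  0.99  1.9  -1.5 ]
0.07 1.31 50.0 -y 0 210.0 270.0 [ 0.43  0.54 -0.72] [ 1.28  0.67 -0.64  1.83 -0.51  0.87 -0.08] [ 0.2   0.94 -1.02  1.73  0.99  1.9  -1.5 ]
0.07 1.33 50.0 -y 0 210.0 240.0 [ 0.27  0.82 -0.5 ] [ 1.22  0.86 -0.57  1.61 -0.53  1.3  -0.38] [ 0.2   0.94 -1.02  1.73  0.99  1.9  -1.5 ]
0.07 1.37 50.0 -y 0 270.0 270.0 [-0.25  0.64 -0.72] [ 0.98  1.1  -0.83  1.03  0.15  1.76  0.17] [ 0.2   0.94 -1.02  1.73  0.99  1.9  -1.5 ]
0.07 1.42 50.0 -y 1 210.0 240.0 [ 0.27  0.82 -0.5 ] [ 1.52  1.16 -1.19  1.6   0.01  1.2   2.29] [ 0.19  0.93 -1.    1.73  0.98  1.89  1.65]
0.07 1.48 50.0 -y 1 210.0 270.0 [ 0.43  0.54 -0.72] [ 1.58  0.94 -1.18  1.82  0.12  0.81  2.52] [ 0.19  0.93 -1.    1.73  0.98  1.89  1.65]
0.07 1.59 50.0 -y 0 180.0 240.0 [ 0.64  0.58 -0.5 ] [ 1.69  0.99 -1.18  2.03 -0.32  0.54 -0.84] [ 0.2   0.94 -1.02  1.73  0.99  1.9  -1.5 ]
0.07 1.59 50.0 -y 1 180.0 240.0 [ 0.64  0.58 -0.5 ] [ 1.69  0.99 -1.18  2.03 -0.32  0.54  2.31] [ 0.19  0.93 -1.    1.73  0.98  1.89  1.65]
0.07 1.64 50.0 -y 0 210.0 300.0 [ 0.63  0.2  -0.75] [ 1.57  0.7  -1.07  2.07 -0.03  0.28 -0.21] [ 0.2   0.94 -1.02  1.73  0.99  1.9  -1.5 ]
0.07 1.7 50.0 -y 0 240.0 300.0 [ 0.44  0.49 -0.75] [ 1.29  0.74 -0.72  1.72 -0.35  0.84  0.5 ] [ 0.2   0.94 -1.02  1.73  0.99  1.9  -1.5 ]
[[0.52700789 0.0351561  0.13      ]] [[0.52844043 0.03660211 0.17      ]]
```

```bash
cat > p.py <<'E'
from plant import robot
from h import *
sx=np.array([.944,-.331,0]);sx/=np.linalg.norm(sx)
a=np.radians(45); R=Rg(a,np.cross(sx,Z),0)
g=np.array([.527,.0353,.13]); jaw=np.array([.6037,-.258,.139]); d=.112
def fin(psi,roll):
    t=np.array([np.cos(psi),np.sin(psi),0])
    return t,Ro.from_rotvec(roll*t).as_matrix()@np.c_[Z,np.cross(t,Z),t]@R
def tcp(g,R): return list(g+.008*R[:,2])
E
python3 -W ignore - <<'E'
from p import *
def ik(n,g,R):
    q=robot.inverse_kinematics(tcp(g,R),rpy(R)); print(n,None if q is None else (np.round(q,2),round(min(np.min(q-lo),np.min(hi-q)),2)))
ik('grasp',g,R);ik('pre',g-.17*R[:,2],R);ik('pre.1',g-.1*R[:,2],R);ik('lift',g+.18*Z,R)
for psi,ro in ((240,270),(210,270),(225,270),(240,240)):
    t,Rf=fin(*np.radians([psi,ro])); print(psi,ro,Rf.round(2).tolist()); ik('f',jaw+t*d,Rf); ik('fh',jaw+t*d+.15*Z,Rf)
robot.grip(.5,50)
robot.goto(tcp(g-.17*R[:,2],R),rpy(R))
s=robot.sense(); print(s["t"],s["tcp_pos"],s["wrist_force"])
f=robot.grab_frame("wrist"); np.savez("w2.npz",**f); im=f["image"][:,:,::-1].copy(); cv2.imwrite("pics/w2.png",im)
print(proj(f,[g+Z*.054,g,[g[0],g[1],.078]]))
E
```

```text
grasp (array([ 0.24,  0.91, -1.04,  1.75,  0.97,  1.82, -1.48]), np.float64(0.17))
pre (array([-0.07,  0.75, -0.81,  1.46,  0.77,  1.93, -1.3 ]), np.float64(0.06))
pre.1 (array([ 0.01,  0.75, -0.81,  1.6 ,  0.8 ,  1.82, -1.33]), np.float64(0.17))
lift (array([ 0.12,  0.55, -0.81,  1.63,  0.75,  1.87, -1.14]), np.float64(0.12))
240 270 [[0.56, 0.82, 0.15], [0.5, -0.47, 0.73], [0.67, -0.33, -0.67]]
f (array([ 1.2 ,  0.91, -0.71,  1.43, -0.22,  1.32,  0.04]), np.float64(0.67))
fh (array([ 1.17,  0.74, -0.68,  1.34, -0.33,  1.52, -0.03]), np.float64(0.47))
210 270 [[0.73, 0.47, 0.5], [0.15, -0.82, 0.56], [0.67, -0.33, -0.67]]
f (array([ 1.29,  0.68, -0.62,  1.86, -0.64,  0.86,  0.05]), np.float64(0.4))
fh (array([ 1.21,  0.44, -0.48,  1.76, -0.72,  1.13, -0.06]), np.float64(0.32))
225 270 [[0.67, 0.67, 0.33], [0.33, -0.67, 0.67], [0.67, -0.33, -0.67]]
f (array([ 1.25,  0.79, -0.64,  1.65, -0.42,  1.09,  0.03]), np.float64(0.62))
fh (array([ 1.21,  0.59, -0.58,  1.55, -0.52,  1.32, -0.05]), np.float64(0.52))
240 240 [[0.82, 0.56, -0.11], [0.34, -0.33, 0.88], [0.46, -0.76, -0.46]]
f (array([ 1.08,  1.08, -0.66,  1.19, -0.25,  1.74, -0.35]), np.float64(0.25))
fh (array([ 1.08,  0.93, -0.68,  1.12, -0.35,  1.9 , -0.47]), np.float64(0.09))
4.8417 [0.565342   0.14269543 0.2452567 ] [-0.19069516 -0.78652563  0.94290302]
[[313.58826669 238.39756627]
 [313.57478125 179.2627594 ]
 [313.56428154 130.76087223]]
```

View pics/w2.png

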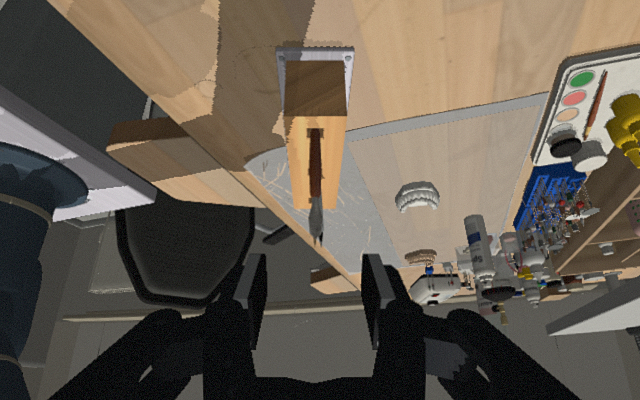

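The spatula is centred between the open fingers: tip at (318,243), steel/grip boundary at (316,205), well at (315,131). I'll refine with the two wrist views, then grasp and lift.

```bash
python3 -W ignore - <<'E'
from p import *
F=[dict(np.load(n)) for n in("w1.npz","w2.npz")]
for u in ((316.3,181),(316,205),(318,243)): print(tri(F,[(327.7,96),u]))
x,e=tri(F,[(327.7,96),(316.3,181)])
g2=g.copy(); g2[:2]+=np.clip(((x-g)[:2]@sx[:2]),-.003,.003)*sx[:2]
print('g2',g2); np.save("g.npy",g2)
hit=robot.move_straight(tcp(g2,R),vel=.12,contact_N=15); s=robot.sense(); print(hit,s["t"],s["tcp_pos"]-tcp(g2,R),s["wrist_force"])
if not hit:
    robot.grip(0,50); s=robot.sense(); print(s["opening"],s["gripper_force"],s["wrist_force"])
    if s["gripper_force"]>10:
        robot.move_straight(tcp(g2+.18*Z,R),vel=.12); s=robot.sense(); print(s["t"],s["opening"],s["gripper_force"],s["wrist_force"])
        f=robot.grab_frame("wrist"); np.savez("w3.npz",**f); im=f["image"][:,:,::-1]
        for n in ("scene",):
            f=robot.grab_frame(n); np.savez(n+"3.npz",**f)
        cv2.imwrite("pics/w3.png",np.hstack([cv2.resize(im,(480,300)),cv2.resize(f["image"][100:220,280:408,::-1],(320,300))]))
E
```

```text
(array([0.52813833, 0.03487015, 0.13174404]), [np.float64(0.0011232608706383074), np.float64(0.0011232608706381452)])
(array([0.52857074, 0.03584517, 0.15512302]), [np.float64(0.0006981950399026525), np.float64(0.00069819503990245)])
(array([0.53011498, 0.03695462, 0.18881444]), [np.float64(0.0010527291552924706), np.float64(0.0010527291552924758)])
g2 [0.52814792 0.0348975  0.13      ]
False 6.4583 [0.00035888 0.00078129 0.00038659] [0.06854068 0.60352417 0.19491353]
0.11211330992290926 49.202184572350234 [-0.00676583  1.17592473  1.88627847]
8.5 0.11023759352960799 49.15746497455984 [0.02881075 0.13682061 0.16344206]
```

```bash
ls pics
```

```text
c1.png
c2.png
scene0.png
side0.png
w1.png
w1c.png
w2.png
w3.png
```

View pics/w3.png

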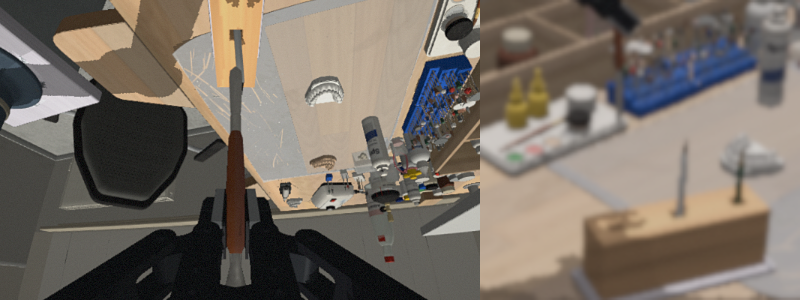

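The spatula is out and gripped, its blade hanging to about (313,40) full-resolution; pen and pencil still stand. Now I'll fit the held tool's line from the wrist range image.

```bash
cat > fit.py <<'E'
from p import *
def fit(f,s,axis0,d=.112):
    """fit the held tool's axis in world: returns grasp point, unit axis (+z of tool), tip"""
    Rt=Ro.from_euler('xyz',s["tcp_rot"]).as_matrix(); gp=s["tcp_pos"]-.008*Rt[:,2]
    X=cloud(f)
    v=X-gp; l=v@axis0; r=np.linalg.norm(v-l[...,None]*axis0,axis=2)
    m=(r<.016)&(l<-.03)&(l>-.135)
    P=X[m]; vx,vy,vz,x0,y0,z0=cv2.fitLine(P.astype(np.float32),cv2.DIST_HUBER,0,.01,.01).ravel()
    u=np.array([vx,vy,vz],float); u*=np.sign(u@axis0); c=np.array([x0,y0,z0],float)
    return Rt,gp,u,c,l[m].min(),P,m
E
python3 -W ignore - <<'E'
from fit import *
s=robot.sense(); f=dict(np.load("w3.npz"))
Rt,gp,u,c,lm,P,m=fit(f,s,Z)
print(len(P),'axis',u,'min l',lm,'offset of line at grasp',(c+u*((gp-c)@u)-gp).round(4))
vv,uu=np.nonzero(m); print(uu.min(),uu.max(),vv.min(),vv.max())
for l in (-.12,-.1,-.08,-.06,-.04):
    k=P[abs((P-gp)[:,2]-l)<.008]; print(l,len(k),(k.mean(0)-gp).round(4) if len(k) else '')
F=[dict(np.load(n)) for n in ("scene3.npz",)]
print(proj(F[0],[gp-.112*Z,gp,gp+.054*Z]), proj(f,[gp-.112*Z,gp-.075*Z]))
E
```

```text
2204 axis [0.01768508 0.0513599  0.99852365] min l -0.11126634862394344 offset of line at grasp [ 0.0008  0.0045 -0.0002]
302 325 89 223
-0.12 0 
-0.1 370 [-0.0011 -0.0005 -0.0996]
-0.08 382 [-0.0007  0.0002 -0.08  ]
-0.06 374 [-0.0004  0.0011 -0.0599]
-0.04 642 [ 0.0002  0.0026 -0.0397]
[[333.66456431 148.37385635]
 [334.75688537 104.66189268]
 [335.31473584  81.82741517]] [[315.04098556  84.76556195]
 [314.99232259 139.29916975]]
```

```bash
python3 -W ignore - <<'E'
from fit import *
s=robot.sense(); Rt=Ro.from_euler('xyz',s["tcp_rot"]).as_matrix()
u=np.array([.0177,.042,1]);u/=np.linalg.norm(u)
t,Rf0=fin(*np.radians([240,270]))
# minimal rotation taking u's image level
w=Rf0@R.T@u; dR=Ro.align_vectors([t],[w])[0].as_matrix(); Rf=dR@Rf0
tip=jaw; gf=tip+t*d
try:
    robot.move_straight(tcp(gf+.13*Z,Rf),vel=.13,attitude=rpy(Rf))
    print('straight')
except robot.IKError as e:
    print(e); robot.goto(tcp(gf+.13*Z,Rf),rpy(Rf))
s=robot.sense(); print(s["t"],s["tcp_pos"],s["opening"],s["gripper_force"],s["wrist_force"])
ims=[]
for n in("wrist","scene","side"):
    f=robot.grab_frame(n); np.savez(n+"4.npz",**f); p=proj(f,gf+.13*Z-.05*t)[0]; print(n,proj(f,[tip+.13*Z,gf+.13*Z]).round(1).tolist())
    if n=="wrist": ims.append(cv2.resize(f["image"][:,:,::-1],(480,300)))
    else:
        a0,b0=int(p[0])-40,int(p[1])-25; print(n,a0,b0); c=f["image"][b0:b0+75,a0:a0+80,::-1]; ims.append(cv2.resize(c,(320,300),interpolation=cv2.INTER_CUBIC))
top=np.hstack([ims[0],ims[1]]); bot=np.zeros((300,800,3),np.uint8); bot[:,:320]=ims[2]
cv2.imwrite("pics/v4.png",np.vstack([top,bot]))
E
```

```text
straight
11.6833 [ 0.54937031 -0.34825582  0.26443544] 0.11504947374941625 49.24962266930379 [ 0.11742837 -0.25967105 -0.69480157]
wrist [[316.3, 95.5], [317.4, 295.1]]
scene [[393.3, 84.0], [430.8, 82.0]]
scene 374 57
side [[353.8, 81.7], [381.5, 72.3]]
side 329 51
```

View pics/v4.png

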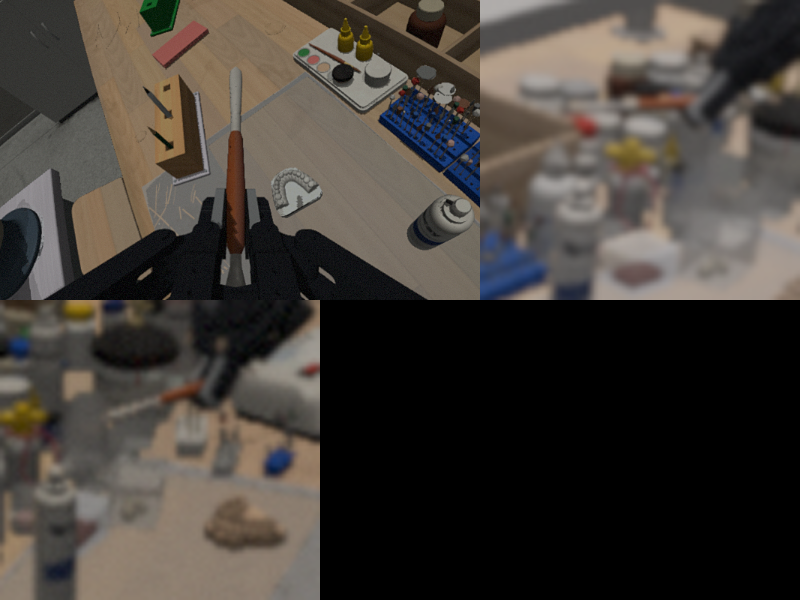

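The spatula is held level, with its tip at wrist (313,90) full-res and side about (356,79). Pen and pencil stand and the jaw hasn't moved. I'll check the level and tip height before descending.

```bash
python3 -W ignore - <<'E'
from fit import *
s=robot.sense(); t=np.array([np.cos(np.radians(240)),np.sin(np.radians(240)),0])
F={n:dict(np.load(n+"4.npz")) for n in("wrist","scene","side")}
f=F["wrist"]; Rt,gp,u,c,lm,P,m=fit(f,s,t); n=np.cross(Z,t)
v=P-gp; l=v@t; print('lmin',lm)
for k in np.arange(-.11,-.03,.01):
    q=v[abs(l-k)<.005]; 
    if len(q): print(round(k,2),len(q),'side',(q@n).mean().round(4),'z max/mean',q[:,2].max().round(4),q[:,2].mean().round(4))
vv,uu=np.nonzero(m); i=vv.argmin(); print('tip px wrist',uu[vv<vv.min()+3].mean(),vv.min())
for n2 in("side","scene"):
    X=cloud(F[n2]); w=X-gp; L=w@t; r=np.linalg.norm(w-L[...,None]*t,axis=2); mm=(r<.016)&(L<-.03)&(L>-.14)
    q=w[mm]; print(n2,mm.sum(), [(round(k,2),(q[abs(q@t-k)<.01,2]).mean().round(4),(q[abs(q@t-k)<.01]@n).mean().round(4)) for k in (-.11,-.09,-.07,-.05)])
x,e=tri([F["wrist"],F["side"]],[(313.5,90),(356,79.5)]); print('tip tri',x,e,'gp',gp)
# jaw again
X=cloud(f); j=(X[:,:,2]>.012)&(X[:,:,2]<.06)&(np.hypot(X[:,:,0]-.604,X[:,:,1]+.258)<.07); pts=X[j]; print('jaw',cv2.minAreaRect(pts[:,:2].astype(np.float32)),np.percentile(pts[:,2],99))
E
```

```text
lmin -0.11198867975516366
-0.11 96 side 0.0003 z max/mean 0.0069 0.005
-0.1 240 side 0.0005 z max/mean 0.007 0.005
-0.09 242 side 0.0004 z max/mean 0.0072 0.005
-0.08 240 side 0.0003 z max/mean 0.007 0.0049
-0.07 225 side 0.0003 z max/mean 0.0072 0.0048
-0.06 247 side 0.0002 z max/mean 0.0068 0.0049
-0.05 305 side 0.0005 z max/mean 0.0078 0.0054
-0.04 413 side 0.0005 z max/mean 0.0081 0.0054
tip px wrist 314.0 89
side 54 [(-0.11, np.float64(0.0044), np.float64(0.0002)), (-0.09, np.float64(0.004), np.float64(-0.0026)), (-0.07, np.float64(0.0043), np.float64(-0.0029)), (-0.05, np.float64(0.004), np.float64(-0.0027))]
scene 71 [(-0.11, np.float64(0.0007), np.float64(-0.0023)), (-0.09, np.float64(0.0008), np.float64(-0.0035)), (-0.07, np.float64(0.0007), np.float64(-0.0035)), (-0.05, np.float64(0.0009), np.float64(-0.0045))]
tip tri [ 0.60060725 -0.2621292   0.27590051] [np.float64(0.0023345664168483177), np.float64(0.002334566416848444)] gp [ 0.54784603 -0.35459517  0.26930681]
jaw ((0.6030786037445068, -0.2608802914619446), (0.06696183979511261, 0.07359630614519119), 85.47443389892578) 0.036794727490336014
```

Level to within about 1°, tip at the expected reach. Descending to 10 cm above the teeth and checking.

```bash
python3 -W ignore - <<'E'
from fit import *
s=robot.sense(); t=np.array([np.cos(np.radians(240)),np.sin(np.radians(240)),0])
Rt=Ro.from_euler('xyz',s["tcp_rot"]).as_matrix()
gf=np.array([.6035,-.259,.136])+t*d
hit=robot.move_straight(tcp(gf,Rt),vel=.08,contact_N=15); robot.sleep(.8)
s=robot.sense(); f=robot.grab_frame("wrist")
_,gp,u,c,lm,P,m=fit(f,s,t); print(hit,s["t"],s["opening"],s["gripper_force"],s["wrist_force"],abs(s["joint_velocities"]).max())
tip=gp+lm*t; print('tip',tip,'axis',u,'surface z',P[:,2].mean())
X=cloud(f); j=(X[:,:,2]>.012)&(X[:,:,2]<.06)&(np.hypot(X[:,:,0]-.604,X[:,:,1]+.258)<.055); pts=X[j]; print('jaw',cv2.minAreaRect(pts[:,:2].astype(np.float32)))
cv2.imwrite("pics/v5.png",f["image"][:,:,::-1])
E
```

```text
False 14.45 0.11559222640885339 49.25296737696044 [-0.21628287  0.07037651  0.15258482] 0.003250031574875956
tip [ 0.60307855 -0.25970708  0.13599506] axis [-0.50513726 -0.86298031  0.0100723 ] surface z 0.1409362116344726
jaw ((0.6034992337226868, -0.2617698907852173), (0.06688019633293152, 0.07459600269794464), 84.16973876953125)
```

View pics/v5.png

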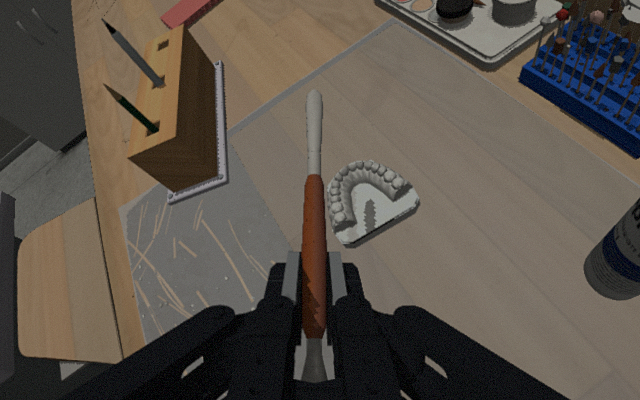

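The blade (tip at (314,90)) is level and still over the jaw, with its shadow on the model at (370,212). Pen and pencil are in the stand. Handing in.

```bash
python3 -c "
from plant import robot
print(robot.close_job())"
```

```text
the job is handed in; nothing more can be done
None
```

I handed the job in at about 14.5 s with the spatula still gripped, level to within about 1° and still, its lower blade tip over the middle of the white jaw model about 10 cm above the teeth; the pen and pencil stand in the stand and the jaw has not moved.

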